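# Lock the ring-lamp hinge with its spring clip

### The job

Lock the ring lamp's hinge: push the hinge pin by its head all the way home, then take the smaller hairpin clip out of the rack, press it down over the pin's bared neck until it snaps on, bottom it there with a firm press of 15 to 20 newtons held for half a second, and let go of it. Never lean on the pin or the clip with more than about 25 newtons, and leave the bigger clip and the specimen jar as they are.

Things in the scene. Friction and masses are not known exactly. Their poses are not given: they have to be found in the camera images.
- pin_head (a point): Middle of the outer face of the hinge pin's head, a steel disc 24 mm across, 9 mm thick, its axis level, 58 mm above the table. The point's -y is the way the pin is pushed home, z is up, x points out along the lamp's arm. The lamp, a white tube ring 230 mm across, is held 88 mm above the table, its centre 185 mm from the pin along x
- pin_neck (a point): Middle of the pin's neck on its axis, 57 mm from the head's outer face (at -y of it); moves with the pin, axes as pin_head. The neck is 11 mm thick and 8 mm long; the pin before it and the nose after it are 16 mm thick; the nose ends 10 mm beyond the neck's middle. Only with the pin fully home is the neck wholly outside the far cheek of the hinge
- pin (a joint): how far the hinge pin has been pushed in, in m: 0.030 is fully home, where the head meets its stop; it starts at 0 to 0.012. It slides stiffly (about 5 N) and stays where it is left
- bracket_top (a point): Top of the hinge on its midline, 71 mm above the table, 13 mm above the pin's axis; the outer faces of its cheeks are 22 mm to either side along its y and they are 34 mm wide along its x. Its foot is 100 x 100 x 10 mm
- clip_loop (a point): Middle of the loop of the smaller hairpin clip, of bright 5 mm wire: a stiff upright bow 31 mm wide over its straight sides (along the point's y), 5 mm thick (along x), reaching 19 mm above this point. Two springy legs hang below, side by side along y. It stands loop up with its legs in one of the rack's two pockets: draw it straight up by 35 mm or more
- clip_seat (a point): Middle of the seat between the clip's legs, 41 mm below clip_loop; seated, it lies at the middle of the neck, the clip's x along the pin, either way round. The leg tips end 22 mm below it, flared 16 mm apart; the knees 8.5 mm below it are only 5 mm apart and must spring round the neck: about 8 to 15 N, then the clip snaps and pulls itself on until its saddle meets the neck
- bigclip_loop (a point): Middle of the loop of the bigger clip, of the same shape but 1.3 times the size, 40 mm wide over its loop, in the rack's other pocket. It is for another pin: leave it where it is
- rack_top (a point): Middle of the top of the clip rack, a grey plastic block 110 (x) x 66 (y) x 40 (z) mm with its top 40 mm above the table; its two pockets lie 28 mm either side of the middle along its x, each a slot along y, 42 mm long, 7 mm wide and 32 mm deep
- jar_lid (a point): Middle of the top of the clear specimen jar, 60 mm across and 58 mm tall, that stands inside the lamp's ring: leave it alone
- clip_saddle: The saddle of the smaller clip: the stiff level wire bridge between its legs, its underside 6 mm above clip_seat, which comes to bear on top of the pin's neck when the clip is home. The origin of this entry is the point clip_seat, with its axes
There are look-alikes about, which are no part of the job. What is shaped like the part that bears clip_loop but purple or yellow is not meant. What is shaped like the part that bears rack_top but black is not meant.

How it is judged:
On the way, in this order (a step that is already met when the one before it is completed fails the run):
1. the hinge pin is pushed fully home (29 mm or more of its 30 mm) (value of joint pin above 0.029 m), for 0.2 s.
2. the smaller clip has snapped over the neck of the pin (its seat within 3 mm of the middle of the neck) and its saddle is pressed on the neck with more than 12 N (distance between clip_seat and pin_neck below 0.003 m and contact force between clip_saddle and pin above 12 N), for 0.2 s.
At the end, for the whole second after the job is handed in: the hinge pin is within 1.5 mm of home; the smaller clip is snapped over the pin's neck, its seat within 3 mm of the middle of the neck, let go and at rest; the bigger clip is still in its pocket and the jar within 20 mm of where it stood (value of joint pin above 0.0285 m and distance between clip_seat and pin_neck below 0.003 m and linear speed of clip below 0.03 m/s and z of bigclip_loop in the frame of rack_top below 0.06 m and horizontal distance between bigclip_loop and rack_top below 0.045 m and distance of jar_lid from where it was at the start of the episode below 0.02 m); the robot touches nothing.
It fails at once if the robot pushes on the pin with more than 28 N (contact force between any of the fingers, the arm and pin above 28 N).
It fails at once if the clip is pressed too hard on the pin (saddle on the neck over 28 N, or legs and saddle together, the legs' own squeeze included, over 60 N) (contact force between clip_saddle and pin above 28 N or contact force between clip and pin above 60 N).
It fails at once if the bigger clip is pulled out of its pocket (its loop more than 75 mm above the top of the rack) (z of bigclip_loop in the frame of rack_top above 0.075 m).
It fails at once if the specimen jar is shifted more than 20 mm (distance of jar_lid from where it was at the start of the episode above 0.02 m).
It also fails if it takes over 64 s, if anything falls off the work surface, if the arm or the gripper's body presses on something with over 40 N, if the wrist force passes 120 N, or if a joint passes its speed limit or range.

### The arm

A 6-joint arm with a two-finger parallel gripper is mounted at the origin on the work surface. World frame = base frame: x ahead of the robot, y to its left, z up, the work surface at z = 0. Lengths are in m, angles in rad, forces in N, time in s.
With the tool pointing down it reaches from about 0.375 to 0.9 m from the base axis. Payload 3.1 kg.
Tool frame: the origin (TCP) lies between the finger pads; the fingertips stand 8 mm ahead of it and the grasp point (between the pads) lies 11 mm behind it; z points along the fingers, y is the line along which they close (so a half turn about z gives the same grasp; the last joint's range is limited). The gripper opens to 85 mm and grips with 20 to 120 N. Pads are 22 mm wide; open, the fingers measure 114 mm over their backs; the gripper's body (76 mm by 85 mm) begins 54 mm behind the grasp point. The pads swing forward as they close: fully open they stand 13 mm farther back than shut.
Start: joints at [-1.333, 0.527, 1.433, -0, 1.181, -0.178], TCP at [0.253, -0.571, 0.239] pointing down, gripper open.
Joint ranges: [-3.08, 3.08], [-0.75, 2.2], [0.22, 2.44], [-1.43, 4.57], [0, 2.65], [-2.85, 2.85]. Speed limits (rad/s): [2.79, 2.79, 3.14, 3.14, 3.14, 3.14].

### API

Orientations are given as a unit quaternion [x, y, z, w].
In Python, from station import readout, cams, sign_off gives the robot as it stands.
- The arm moves only by the tool send_rows, never from a script. Its argument "commands" is text: rows parted by semicolons, each of 5 numbers parted by spaces: the finger opening in mm, from 0 to 85.4, then the shift along the tool's x, y, z each as a share of 0.02 m, from -1 to 1, then the turn about the tool's z as a share of 4 degrees, from -1 to 1. In form: grip dx dy dz spin; .... A call has 1 to 20 rows; each row shifts and turns the commanded pose from where the row before left it, along the tool's axes as they then stand; what a row does not reach is not made up. A row lasts 1/12 s, in which the tool goes at most 41.7 mm and 7.16 degrees, less where a joint would pass 70% of its speed; a pose out of reach is approached as far as the arm can. A call with a number of a shift or a turn outside -1 to 1 is refused whole. A call with a gripper value outside its range is refused whole. The fingers move at their own pace and stop on an object; "grip_force" is the grip in N (left out, the last holds). Time passes only in rows, so rows that do not move let the fingers close. It gives the time, the measured TCP pose, the force, the opening and the grip force at its end, in the units of the state.
- readout.sense(): the state, without advancing time (a new reading comes with each control period).
- cams.snapshot(name): name is "scene" or "side" or "wrist"; returns a dict with "pixels" (420x560x3 uint8, red, green, blue), "intrinsics" (3x3 intrinsics, pixels), "dist" ([k1, k2, p1, p2, k3] as OpenCV has them; the pictures are not rectified), "eye" and "rotation" of the camera in the world. Camera axes: x right, y down, z forward; pixel columns grow to the right and rows downward; lengths in m; the calibration is good to about 2 mm. A picture is of the moment at which its call begins. There is no depth.
- sign_off(): hands the job in; it is judged then, once.
The state is a dict: "t": time; "q": joint angles; "qd": joint speeds; "tau": joint torques, N m; "tcp_pos": TCP position; "tool_rot": TCP orientation; "force": force on the tool from outside, world axes, zero at the start; "ft_torque": the same for the moment, N m; "finger_gap": opening from 0.0 (shut) to 1.0 (fully open); "gripper_force": force on a finger pad.
Only numpy, scipy, OpenCV 4.12 (cv2) and the standard library are available. Lean on these libraries where they do the work, as an engineer would, in place of code of your own. Each camera call takes 0.05 s, during which the arm holds its last target. There are 200 camera calls.

## Working session

There is one attempt and no reset: what is moved stays moved. The work goes in short steps, Python scripts to look and compute and a tool call to move; the robot and the scene stay as the last step left them, time stands still between calls to the robot, and variables do not carry over. Pictures are saved under pics/ and viewed, at most 10 in all, crops included, and the job is handed in when it is done.

Besides the shell and the picture viewer there is one more tool, called after ">>>" as name(argument=value, ...) on one line, values as JSON. send_rows: Moves the arm, as the interface text tells. Its arguments: {"type":"object","properties":{"commands":{"type":"string"},"grip_force":{"type":"number"}},"required":["commands"]}

```bash
mkdir -p pics; ls
python3 - <<'E'
from station import readout, cams
import cv2, numpy as np, pickle
s=readout.sense(); print({k:np.round(v,3) for k,v in s.items()})
for n in ["scene","side"]:
    d=cams.snapshot(n); pickle.dump(d,open(f"pics/{n}0.pkl","wb"))
    cv2.imwrite(f"pics/{n}0.png",d["pixels"][:,:,::-1])
    print(n,np.round(d["eye"],3),np.round(d["rotation"],3).tolist(),np.round(d["intrinsics"],1).tolist(),np.round(d["dist"],3))
E
```

```text
pics
{'t': np.float64(0.0), 'q': array([-1.333,  0.528,  1.434, -0.   ,  1.181, -0.179]), 'qd': array([-0.001, -0.   ,  0.002, -0.   ,  0.001, -0.001]), 'tau': array([-2.0000e-03, -4.4236e+01, -1.7803e+01, -0.0000e+00,  9.0000e-03,
       -0.0000e+00]), 'tcp_pos': array([ 0.253, -0.571,  0.238]), 'tool_rot': array([ 0.978,  0.207, -0.   , -0.001]), 'force': array([-0.152, -0.193, -0.308]), 'ft_torque': array([0.007, 0.004, 0.006]), 'gripper_force': np.float64(0.0), 'finger_gap': np.float64(1.001)}
scene [1.169 0.478 0.745] [0.398, 0.813, -0.385, -0.18] [[483.5, 0.0, 284.5], [0.0, 483.5, 205.2], [0.0, 0.0, 1.0]] [-0.106  0.     0.     0.     0.   ]
side [0.493 0.429 0.611] [-0.024, 0.932, -0.362, 0.018] [[409.9, 0.0, 283.5], [0.0, 409.9, 212.2], [0.0, 0.0, 1.0]] [-0.016  0.     0.     0.     0.   ]
```

View pics/scene0.png

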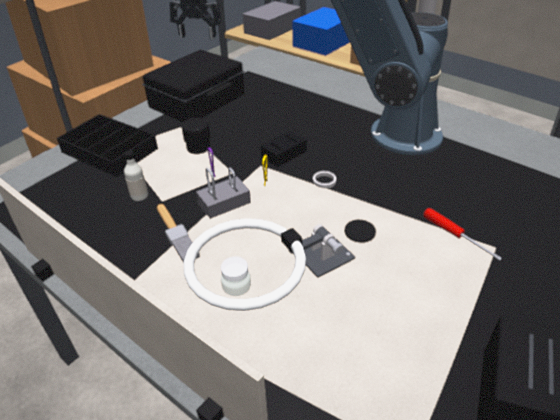

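View pics/side0.png

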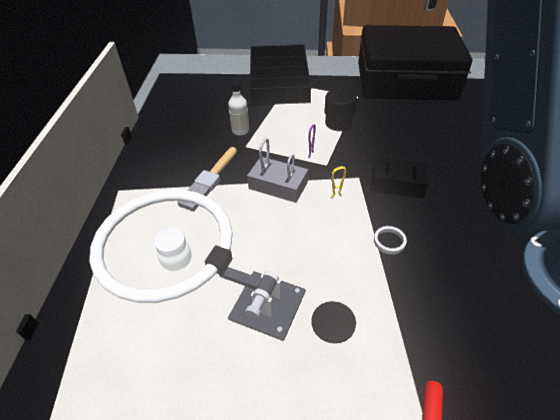

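The scene view shows the rack (222,195), the ring lamp with its hinge (325,250) and the jar (235,275). In the side view the rack is at (278,178), the hinge at (265,295), and the decoy clips are purple (311,140) and yellow (338,180). I'll enlarge both.

```bash
cat > h.py <<'E'
import cv2, numpy as np, pickle
from scipy.spatial.transform import Rotation as R
def ray(d,p):
    u=cv2.undistortPoints(np.array([[p]],float),np.array(d["intrinsics"]),np.array(d["dist"]))[0,0]
    r=R.from_quat(d["rotation"]).apply([u[0],u[1],1.]); return np.array(d["eye"]),r/np.linalg.norm(r)
def onz(d,p,z):
    o,r=ray(d,p); return o+r*(z-o[2])/r[2]
def tri(d1,p1,d2,p2):
    A=[];b=[]
    for d,p in((d1,p1),(d2,p2)):
        o,r=ray(d,p);M=np.eye(3)-np.outer(r,r);A.append(M);b.append(M@o)
    x,res,_,_=np.linalg.lstsq(np.vstack(A),np.hstack(b),rcond=None); return x,np.sqrt(res)
def proj(d,X):
    Rm=R.from_quat(d["rotation"]).as_matrix().T
    return cv2.projectPoints(np.array([X],float),cv2.Rodrigues(Rm)[0],-Rm@np.array(d["eye"]),np.array(d["intrinsics"]),np.array(d["dist"]))[0][0,0]
def load(n): return pickle.load(open(f"pics/{n}.pkl","rb"))
def crop(d,x0,y0,w,h,k): return cv2.resize(d["pixels"][y0:y0+h,x0:x0+w,::-1],None,fx=k,fy=k,interpolation=cv2.INTER_CUBIC)
E
python3 - <<'E'
from h import *
a=load("side0");b=load("scene0")
c1=crop(a,215,255,100,90,4);c2=crop(a,235,130,100,75,4)
c3=crop(b,285,210,100,90,4);c4=crop(b,185,150,100,75,4)
cv2.imwrite("pics/m.png",np.vstack([np.hstack([c1,c3]),np.hstack([c2,c4])])[:600+60][:660])
im=np.vstack([np.hstack([c1,c3]),np.hstack([c2,c4])]);print(im.shape)
cv2.imwrite("pics/m.png",cv2.resize(im,(727,600)))
print(onz(a,(254,312),.058),onz(b,(335,237),.058),onz(a,(278,178),.04),onz(b,(222,195),.04))
E
```

```text
(660, 800, 3)
[0.5639835  0.12908941 0.058     ] [0.54226358 0.10639497 0.058     ] [ 0.54969632 -0.18588348  0.04      ] [ 0.56709368 -0.1935866   0.04      ]
```

View pics/m.png

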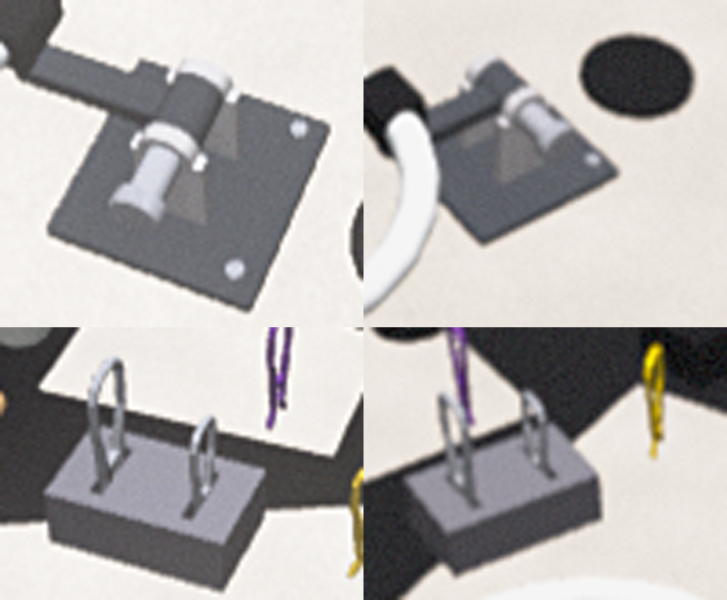

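The mosaic shows the head's outer face at side (253,309.5) and scene (338,245). The smaller clip is in the right-hand pocket, with its bow top at side (291,155) and scene (232,168). I also have the foot and rack corners.

Run:
```python
from h import *
np.set_printoptions(precision=4,suppress=True)
a=load("side0");b=load("scene0")
A=lambda x,y,b=0:(215+x*.275,255+y*.275)
print("head",tri(a,(252.7,309.5),b,(337.7,245.2)))
for n,d,p in[("L",a,(228.8,318.8)),("B",a,(283.2,339.7)),("R",a,(305.8,290.2)),("sR",b,(354.7,257.3)),("sB",b,(318.1,276.8))]: print(n,onz(d,p,.01))
for n,p in[("nl",(247.4,175.4)),("nr",(296.9,190)),("fr",(308.2,169.3)),("fl",(261.7,158.3))]: print("rack",n,onz(a,p,.04))
print("cliptop",tri(a,(291.1,154.8),b,(232.2,167.9)))
S=lambda x,y:(185+(x-363.5)*.275,150+(y-327)*.275)
for n,p in[("l",(405,485)),("r",(598,478)),("near",(455,535)),("far",(552,425))]: print("srack",n,onz(b,S(*p),.04))
```

```text
head (array([0.5655, 0.1283, 0.065 ]), array([0.0007]))
L [0.6095 0.1172 0.01  ]
B [0.5198 0.1483 0.01  ]
R [0.4868 0.0579 0.01  ]
sR [0.5252 0.148  0.01  ]
sB [0.6166 0.118  0.01  ]
rack nl [ 0.6133 -0.1911  0.04  ]
rack nr [ 0.5098 -0.1525  0.04  ]
rack fr [ 0.4885 -0.2151  0.04  ]
rack fl [ 0.589  -0.2465  0.04  ]
cliptop (array([ 0.5233, -0.1961,  0.0927]), array([0.0008]))
srack l [ 0.5997 -0.2464  0.04  ]
srack r [ 0.518  -0.1506  0.04  ]
srack near [ 0.616  -0.1841  0.04  ]
srack far [ 0.4931 -0.2141  0.04  ]
```

>>> send_rows(commands="0 0 0 0 -1;0 0 0 0 -1;0 0 0 0 -1;0 0 0 0 -1;0 0 0 0 -1;0 0 0 0 -1;0 0 0 0 -1;0 0 0 0 -1;0 0 0 0 -1;0 0 0 0 -1;0 0 0 0 -1;0 0 0 0 -0.85", grip_force=60)

```text
t: 1.1
tcp_pos: [0.2529, -0.571, 0.2387]
tool_rot: [0.812, 0.584, 0.0, -0.001]
force: [0.1, 0.3, 0.5]
finger_gap: -0.001
gripper_force: 0.0
```

>>> send_rows(commands="0 1 .1 0 0;0 1 .1 0 0;0 1 .1 0 0;0 1 .1 0 0;0 1 .1 0 0;0 1 .1 0 0;0 1 .1 0 0;0 1 .1 0 0;0 1 .1 0 0;0 1 .1 0 0;0 1 .1 0 0;0 1 .1 0 0;0 1 .1 0 0;0 1 .1 0 0;0 1 .1 0 0;0 1 .1 0 0;0 1 .1 0 0;0 1 .1 0 0;0 1 .1 0 0;0 1 .1 0 0")

```text
t: 2.77
tcp_pos: [0.4194, -0.2043, 0.2391]
tool_rot: [0.813, 0.583, -0.0, -0.0]
force: [-0.0, 1.0, -0.3]
finger_gap: 0.002
gripper_force: 0.0
```

>>> send_rows(commands="0 1 .1 0 0;0 1 .1 0 0;0 1 .1 0 0;0 1 .1 0 0;0 1 .1 0 0;0 1 .1 0 0;0 1 .1 0 0;0 1 .1 0 0;0 1 .1 0 0;0 1 .1 0 0;0 1 .1 0 0;0 1 .1 0 0;0 1 .1 0 0;0 1 .1 0 0;0 1 .1 0 0;0 1 0 0 0;0 1 0 0 0;0 1 0 0 0;0 0 0 0 0;0 0 0 0 0")

```text
t: 4.43
tcp_pos: [0.5629, 0.1265, 0.2388]
tool_rot: [0.812, 0.584, -0.001, -0.0]
force: [0.0, -0.4, 0.3]
finger_gap: -0.0
gripper_force: 0.0
```

Run:
```python
from station import readout, cams
from h import *
s=readout.sense(); print(s["t"],s["tcp_pos"],s["force"],s["finger_gap"],R.from_quat(s["tool_rot"]).as_matrix()[:,0],s["q"])
d=cams.snapshot("wrist"); pickle.dump(d,open("pics/w1.pkl","wb"));cv2.imwrite("pics/w1.png",d["pixels"][:,:,::-1])
print(d["eye"],R.from_quat(d["rotation"]).as_matrix(),d["intrinsics"])
```

```text
4.4333 [0.56289791 0.12653106 0.23878284] [ 0.01933206 -0.40078318  0.27583593] -0.00032311462092779437 [ 3.18962307e-01  9.47767080e-01 -7.80630230e-04] [ 2.77200673e-02  4.63715693e-01  1.55545068e+00 -4.57616094e-04
  1.12356616e+00  3.52553076e-01]
[0.5892641  0.2023983  0.37385644] [[ 9.47437767e-01 -3.03954998e-01 -9.98650956e-02]
 [-3.19939439e-01 -8.99456776e-01 -2.97684841e-01]
 [ 6.58458197e-04  3.13988643e-01 -9.49426510e-01]] [[341.02772897   0.         280.1795531 ]
 [  0.         341.02772897 210.75253735]
 [  0.           0.           1.        ]]
```

View pics/w1.png

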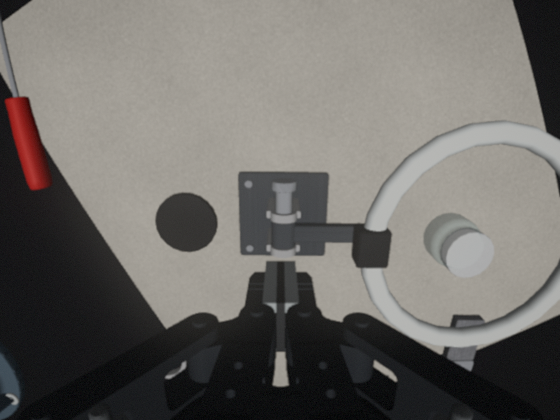

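The wrist view is aligned with the hinge: the pin head is at (284,185), its outer edge at row about 180, the foot corners are at (238,171), (328,171) and (327,255), and the pin's column is about 284.

Run:
```python
from h import *
d=load("w1"); np.set_printoptions(precision=4,suppress=True)
for p in[(238,171),(328,171),(327,255)]: print(p,onz(d,p,.01))
g=d["pixels"].mean(2)
print("row through head",g[186,262:306].astype(int).tolist()); print("col",g[172:215,284].astype(int).tolist()); print("row pin",g[200,262:306].astype(int).tolist())
for p in [(284,180),(284,183),(284.,205)]: print(onz(d,p,.058),onz(d,p,.070))
```

```text
(238, 171) [0.5222 0.146  0.01  ]
(328, 171) [0.6147 0.1147 0.01  ]
(327, 255) [0.5857 0.0186 0.01  ]
row through head [76, 76, 77, 76, 77, 77, 75, 76, 75, 81, 97, 112, 119, 126, 133, 137, 139, 138, 136, 136, 136, 137, 137, 136, 136, 136, 135, 134, 134, 133, 127, 122, 115, 100, 81, 73, 74, 74, 75, 74, 74, 74, 75, 75]
col [84, 71, 74, 78, 76, 75, 73, 71, 71, 71, 78, 101, 126, 137, 137, 136, 135, 136, 135, 134, 133, 137, 142, 141, 141, 140, 141, 141, 141, 141, 141, 142, 141, 141, 140, 141, 141, 141, 140, 141, 139, 127, 103]
row pin [75, 74, 75, 74, 75, 76, 75, 76, 79, 77, 78, 77, 74, 84, 105, 124, 133, 138, 139, 140, 141, 142, 141, 141, 141, 140, 137, 130, 118, 98, 77, 75, 78, 78, 78, 77, 76, 72, 74, 74, 74, 73, 73, 71]
[0.5693 0.1313 0.058 ] [0.5701 0.134  0.07  ]
[0.5684 0.1285 0.058 ] [0.5692 0.1313 0.07  ]
[0.5614 0.1077 0.058 ] [0.5625 0.1113 0.07  ]
```

Run:
```python
from h import *
d=load("w1"); cv2.imwrite("pics/w1c.png",crop(d,230,160,110,110,5))
```

```text
(no output)
```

View pics/w1c.png

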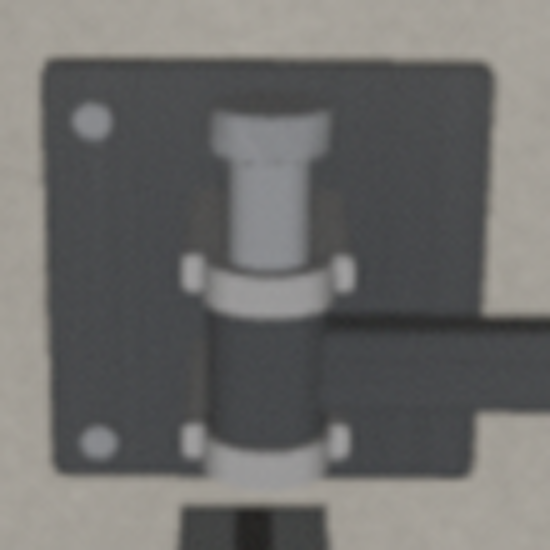

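The crop shows the head's rim at about column 284, row 182. That puts the outer face about 52 mm from the hinge midline, so about 21 mm of pushing remains.

>>> send_rows(commands="0 1 .1 0 0;0 1 .1 0 0;0 .1 0 1 0;0 0 0 1 0;0 0 0 1 0;0 0 0 1 0;0 0 0 1 0;0 0 0 1 0;0 0 0 1 0;0 0 0 1 0;0 0 0 1 0;0 0 0 0.1 0;0 0 0 0 0;0 0 0 0 0")

```text
t: 5.65
tcp_pos: [0.5809, 0.1637, 0.058]
tool_rot: [0.813, 0.582, 0.0, 0.0]
force: [0.7, -0.4, 1.2]
finger_gap: 0.001
gripper_force: 0.0
```

>>> send_rows(commands="0 -.5 0 0 0;0 -.3 0 0 0;0 -.2 0 0 0;0 -.1 0 0 0;0 -.1 0 0 0;0 0 0 0 0")

```text
t: 6.15
tcp_pos: [0.5732, 0.1416, 0.0579]
tool_rot: [0.813, 0.582, 0.001, 0.0]
force: [-0.0, 1.7, 0.5]
finger_gap: 0.002
gripper_force: 0.4
```

>>> send_rows(commands="0 -.1 0 0 0;0 -.1 0 0 0;0 0 0 0 0;0 0 0 0 0")

```text
t: 6.48
tcp_pos: [0.5722, 0.1386, 0.0577]
tool_rot: [0.813, 0.583, 0.001, 0.0]
force: [1.1, 5.1, 2.4]
finger_gap: -0.002
gripper_force: 2.5
```

>>> send_rows(commands="0 -.1 0 0 0;0 -.1 0 0 0;0 -.1 0 0 0;0 -.1 0 0 0;0 -.1 0 0 0;0 -.1 0 0 0;0 0 0 0 0")

```text
t: 7.07
tcp_pos: [0.5681, 0.1267, 0.0575]
tool_rot: [0.813, 0.583, 0.001, 0.0]
force: [1.6, 4.1, 1.4]
finger_gap: 0.0
gripper_force: 2.1
```

>>> send_rows(commands="0 -.05 0 0 0;0 -.05 0 0 0;0 -.05 0 0 0;0 0 0 0 0")

```text
t: 7.4
tcp_pos: [0.5671, 0.1239, 0.0575]
tool_rot: [0.813, 0.583, 0.0, 0.0]
force: [1.1, 4.6, 1.4]
finger_gap: 0.001
gripper_force: 2.4
```

>>> send_rows(commands="0 -.05 0 0 0;0 -.05 0 0 0;0 0 0 0 0")

```text
t: 7.65
tcp_pos: [0.5664, 0.1219, 0.0574]
tool_rot: [0.813, 0.583, 0.0, 0.0]
force: [1.3, 5.2, 1.8]
finger_gap: 0.003
gripper_force: 2.4
```

>>> send_rows(commands="0 -.04 0 0 0;0 -.04 0 0 0;0 0 0 0 0")

```text
t: 7.9
tcp_pos: [0.5662, 0.1212, 0.0574]
tool_rot: [0.813, 0.582, 0.001, -0.0]
force: [1.4, 7.7, 2.2]
finger_gap: -0.002
gripper_force: 3.9
```

>>> send_rows(commands="0 -.04 0 0 0;0 0 0 0 0")

```text
t: 8.07
tcp_pos: [0.5662, 0.1212, 0.0575]
tool_rot: [0.813, 0.582, 0.002, -0.0]
force: [3.1, 10.2, 1.6]
finger_gap: 0.001
gripper_force: 5.2
```

>>> send_rows(commands="0 -.04 0 0 0;0 0 0 0 0")

```text
t: 8.23
tcp_pos: [0.5662, 0.1211, 0.0575]
tool_rot: [0.813, 0.582, 0.002, -0.001]
force: [2.7, 13.2, 1.7]
finger_gap: 0.001
gripper_force: 6.5
```

>>> send_rows(commands="0 -.04 0 0 0;0 0 0 0 0;0 0 0 0 0;0 0 0 0 0;0 .3 0 0 0;0 .5 0 0 0;0 .5 0 0 0;0 0 0 -1 0;0 0 0 -1 0;0 0 0 -1 0;0 0 0 -1 0;0 0 0 -1 0;0 0 0 -1 0;0 0 0 -1 0;0 0 0 0 0")

```text
t: 9.48
tcp_pos: [0.5755, 0.1427, 0.2012]
tool_rot: [0.813, 0.583, 0.003, 0.002]
force: [1.3, 0.1, 1.2]
finger_gap: 0.003
gripper_force: 0.0
```

>>> send_rows(commands="85 -1 0 0 0;85 -1 0 0 0;85 -1 0 0 0;85 -1 0 0 0;85 -1 0 0 0;85 0 0 0 0;85 0 0 0 0")

```text
t: 10.07
tcp_pos: [0.5404, 0.0472, 0.1964]
tool_rot: [0.813, 0.582, -0.001, -0.001]
force: [0.1, 0.8, 0.3]
finger_gap: 0.976
gripper_force: 0.0
```

Run:
```python
from station import readout, cams
from h import *
s=readout.sense(); print(s["t"],s["tcp_pos"],s["force"])
d=cams.snapshot("wrist"); pickle.dump(d,open("pics/w2.pkl","wb"))
print(d["eye"]); 
u,v=proj(d,[.548,.0657,.058]).astype(int);print(u,v)
cv2.imwrite("pics/w2c.png",crop(d,u-55,v-60,110,110,5));print(u-55,v-60)
```

```text
10.0667 [0.54038776 0.04724356 0.1964107 ] [0.10070448 0.77442887 0.29051361]
[0.56718714 0.12294008 0.3315105 ]
280 175
225 115
```

View pics/w2c.png

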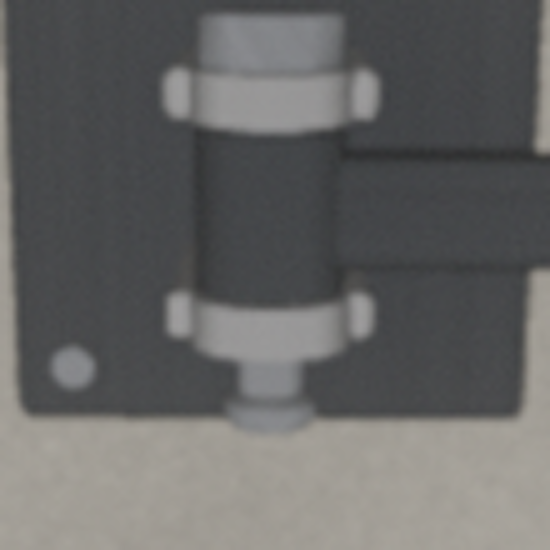

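The crop shows the head seated flush on the near cheek, so the pin is home. The bared neck shows below the far cheek at column about 279, rows 187–195, with the nose after it.

Run:
```python
from h import *
np.set_printoptions(precision=4,suppress=True)
d=load("w2"); y=np.array([.319,.948])
h=onz(d,(279.3,118.3),.070)[:2]; n=onz(d,(279.1,195),.066)[:2]
print("head",h,"neck from head",h-.057*y,"nose edge",n,"neck from nose",n+.004*y)
print("neck at axis",onz(d,(279.1,190),.0635)[:2])
print("cheek far top",onz(d,(279,115+355/5),.071)[:2], onz(d,(279,115+125/5),.071)[:2])
t=np.array([.5662,.1211]);print("tcp est",t-.068*y)
g=d["pixels"].mean(2); print(g[112:204,279].astype(int).tolist())
```

```text
head [0.562  0.1101] neck from head [0.5438 0.056 ] nose edge [0.5422 0.0529] neck from nose [0.5435 0.0567]
neck at axis [0.5433 0.0562]
cheek far top [0.545  0.0612] [0.5566 0.0951]
tcp est [0.5445 0.0566]
[72, 72, 70, 69, 68, 85, 116, 132, 134, 134, 133, 133, 132, 132, 132, 132, 129, 123, 131, 148, 152, 152, 151, 150, 151, 151, 151, 152, 145, 117, 75, 68, 70, 70, 69, 68, 70, 70, 71, 71, 70, 70, 70, 69, 69, 70, 72, 70, 71, 69, 71, 70, 71, 70, 71, 71, 71, 72, 70, 72, 71, 71, 72, 71, 93, 135, 150, 153, 152, 151, 152, 152, 152, 152, 150, 142, 137, 136, 136, 135, 136, 134, 119, 111, 115, 127, 135, 137, 138, 142, 152, 156]
```

>>> send_rows(commands="85 -1 .05 0 0;85 -1 .05 0 0;85 -1 .05 0 0;85 -1 .05 0 0;85 -1 .05 0 0;85 -1 .05 0 0;85 -1 .05 0 0;85 -1 .05 0 0;85 -1 .05 0 0;85 -1 .05 0 0;85 -1 .05 0 0;85 -.6 .05 0 0")

```text
t: 11.12
tcp_pos: [0.4783, -0.1766, 0.197]
tool_rot: [0.813, 0.583, -0.0, 0.0]
force: [0.4, -0.1, 0.6]
finger_gap: 0.996
gripper_force: 0.0
```

>>> send_rows(commands="85 0 0 0 1;85 0 0 0 1;85 0 0 0 1;85 0 0 0 1;85 0 0 0 1;85 0 0 0 1;85 0 0 0 1;85 0 0 0 1;85 0 0 0 1;85 0 0 0 1;85 0 0 0 1;85 0 0 0 1;85 0 0 0 1;85 0 0 0 1;85 0 0 0 1;85 0 0 0 1;85 0 0 0 1;85 0 0 0 1;85 0 0 0 1;85 0 0 0 1")

```text
t: 12.78
tcp_pos: [0.4785, -0.1748, 0.1971]
tool_rot: [0.997, -0.077, -0.0, -0.0]
force: [-0.4, -0.0, 0.4]
finger_gap: 0.994
gripper_force: 0.0
```

>>> send_rows(commands="85 0 0 0 1;85 0 0 0 1;85 0 0 0 .85;85 0 0 0 0;85 0 0 0 0")

```text
t: 13.2
tcp_pos: [0.4783, -0.1751, 0.1971]
tool_rot: [0.985, -0.173, -0.0, -0.0]
force: [0.4, 0.2, 0.1]
finger_gap: 0.99
gripper_force: 0.0
```

Run:
```python
from station import readout, cams
from h import *
s=readout.sense(); print(s["t"],s["tcp_pos"],s["force"],R.from_quat(s["tool_rot"]).as_matrix()[:2,0],s["q"])
d=cams.snapshot("wrist"); pickle.dump(d,open("pics/w3.pkl","wb"))
print(d["eye"]); 
u,v=proj(d,[.54,-.197,.05]).astype(int);print(u,v)
x0,y0=max(u-75,0),max(v-60,0)
cv2.imwrite("pics/w3c.png",crop(d,x0,y0,150,120,5));print(x0,y0)
```

```text
13.2 [ 0.47834902 -0.17505552  0.19714027] [0.39585404 0.23380162 0.06260296] [ 0.93985353 -0.34157766] [-5.70580900e-01  4.33073337e-01  1.76416817e+00  1.78898909e-04
  9.44584201e-01  1.34870559e+00]
[ 0.55446274 -0.20287152  0.3322444 ]
279 119
204 59
```

View pics/w3c.png

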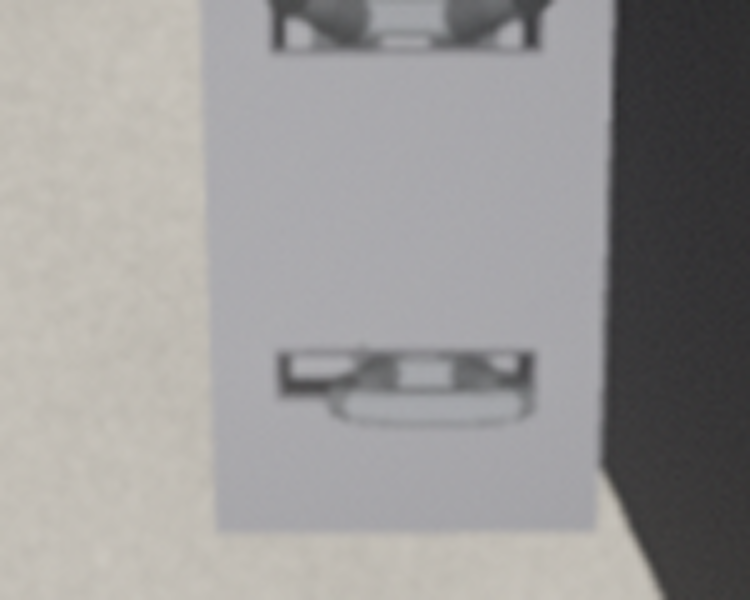

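The clip's bow is at columns 270–311, row about 140, square to the tool and shifted toward the right end of its pocket.

Run:
```python
from h import *
np.set_printoptions(precision=4,suppress=True)
d=load("w3"); t=np.array([.47835,-.17505]); x=np.array([.9397,-.3416]);y=np.array([-.3416,-.9397])
for n,p,z in[("L",(270,140.5),.078),("R",(311,140.5),.078),("top",(290.5,140.5),.088),("slotL",(260,133.5),.04),("slotR",(311,133.5),.04)]:
    q=onz(d,p,z)[:2]; print(n,q,"dx",(q-t)@x,"dy",(q-t)@y)
a=load("side0");print("cliptop side at .090",onz(a,(291.1,154.8),.089),onz(load("scene0"),(232.2,167.9),.089))
```

```text
L [ 0.5299 -0.186 ] dx 0.052175808427547814 dy -0.007361665323283012
R [ 0.5196 -0.2144] dx 0.05217777438212107 dy 0.02288202916427225
top [ 0.5259 -0.2003] dx 0.05329662271956998 dy 0.007454255871310202
slotL [ 0.5346 -0.1776] dx 0.05374380440142522 dy -0.01686083069573754
slotR [ 0.5199 -0.218 ] dx 0.053727390282020206 dy 0.026139849630035693
cliptop side at .090 [ 0.5235 -0.2015  0.089 ] [ 0.5201 -0.1991  0.089 ]
```

>>> send_rows(commands="85 1 .2 0 0;85 1 .18 0 0;85 .68 0 0 0;85 0 0 1 0;85 0 0 1 0;85 0 0 1 0;85 0 0 1 0;85 0 0 1 0;85 0 0 1 0;60 0 0 1 0;55 0 0 0 0;20 0 0 0 0;20 0 0 0 0;20 0 0 0 0;20 0 0 0 0;20 0 0 0 0;20 0 0 0 0", grip_force=80)

```text
t: 14.67
tcp_pos: [0.5265, -0.2017, 0.0584]
tool_rot: [0.985, -0.175, 0.001, 0.0]
force: [-0.3, 0.3, 2.7]
finger_gap: 0.334
gripper_force: 78.9
```

>>> send_rows(commands="20 0 0 -.3 0;20 0 0 -.5 0;20 0 0 -.8 0;20 0 0 -1 0;20 0 0 -1 0;20 0 0 -1 0;20 0 0 -1 0;20 0 0 -.9 0;20 0 0 0 0;20 0 0 0 0")

```text
t: 15.5
tcp_pos: [0.5259, -0.2014, 0.1887]
tool_rot: [0.985, -0.175, 0.001, 0.0]
force: [-0.3, 0.7, -0.8]
finger_gap: 0.334
gripper_force: 78.9
```

Run:
```python
from station import readout, cams
from h import *
s=readout.sense(); print(s["t"],s["tcp_pos"],s["force"],s["finger_gap"],s["gripper_force"])
o=[]
for n in("side","scene"):
    d=cams.snapshot(n); pickle.dump(d,open(f"pics/{n}1.pkl","wb"))
    u,v=proj(d,s["tcp_pos"]-[0,0,.01]).astype(int);print(n,u-50,v-60)
    o.append(crop(d,u-50,v-60,100,120,4))
cv2.imwrite("pics/g1.png",np.hstack(o))
```

```text
15.5 [ 0.52585548 -0.20140691  0.18869111] [-0.30428673  0.68466897 -0.82828581] 0.334306372387669 78.90122629702091
side 239 56
scene 176 75
```

View pics/g1.png

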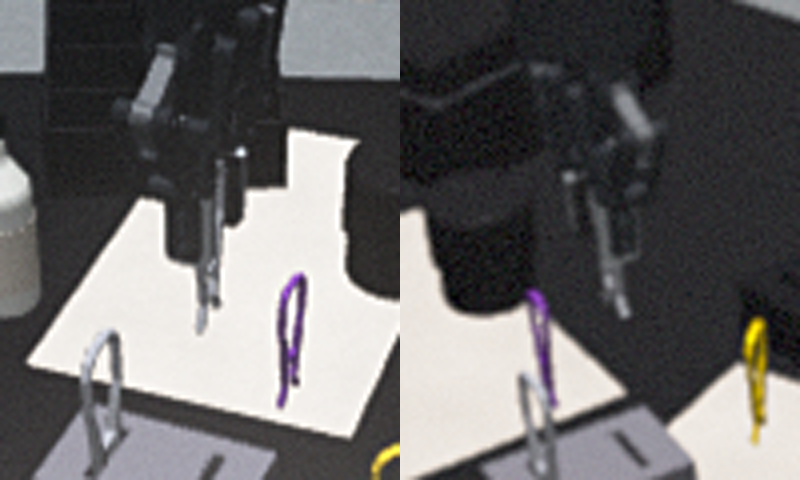

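The clip is held upright in the fingers, with its leg tips at side (289,138) and scene (233,154); the bigger clip is still in the rack. Now I'll turn and go above the neck.

>>> send_rows(commands="20 0 0 0 -1;20 0 0 0 -1;20 0 0 0 -1;20 0 0 0 -1;20 0 0 0 -1;20 0 0 0 -1;20 0 0 0 -1;20 0 0 0 -1;20 0 0 0 -1;20 0 0 0 -1;20 0 0 0 -1;20 0 0 0 -1;20 0 0 0 -1;20 0 0 0 -1;20 0 0 0 -1;20 0 0 0 -1;20 0 0 0 -1;20 0 0 0 -1;20 0 0 0 -1;20 0 0 0 -1")

```text
t: 17.27
tcp_pos: [0.5246, -0.2007, 0.1855]
tool_rot: [0.866, 0.501, -0.001, -0.002]
force: [-0.2, -0.1, -1.0]
finger_gap: 0.333
gripper_force: 78.9
```

>>> send_rows(commands="20 0 0 0 -1;20 0 0 0 -1;20 0 0 0 -.9;20 1 -.3 0 0;20 1 -.3 0 0;20 1 -.3 0 0;20 1 -.3 0 0;20 1 -.3 0 0;20 1 -.3 0 0;20 1 -.3 0 0;20 1 -.3 0 0;20 1 -.3 0 0;20 1 -.3 0 0;20 1 -.2 0 0;20 1 -.1 0 0;20 .5 0 0 0;20 0 0 0 0;20 0 0 0 0")

```text
t: 18.77
tcp_pos: [0.542, 0.0567, 0.1864]
tool_rot: [0.811, 0.585, -0.001, -0.0]
force: [0.1, -0.7, -0.9]
finger_gap: 0.333
gripper_force: 78.9
```

Run:
```python
from station import readout, cams
from h import *
s=readout.sense(); print(s["t"],s["tcp_pos"],s["force"],s["finger_gap"],s["gripper_force"],R.from_quat(s["tool_rot"]).as_matrix()[:2,0])
t=s["tcp_pos"]
o=[]
for n in("side","scene"):
    d=cams.snapshot(n); pickle.dump(d,open(f"pics/{n}2.pkl","wb"))
    u,v=proj(d,t-[0,0,.05]).astype(int);print(n,u-50,v-60, "tip pred",proj(d,t-[0,0,.05]),"neck",proj(d,[.5438,.0564,.058]))
    o.append(crop(d,u-50,v-60,100,120,4))
cv2.imwrite("pics/g2.png",np.hstack(o))
x=np.array([.319,.948]);y=np.array([.948,-.319]);e=np.array([.5438,.0564])-t[:2];print("to go",e@x,e@y)
print("tip at rack",tri(load("side1"),(289,138.5),load("scene1"),(232.75,153.75)))
```

```text
18.7667 [0.54202377 0.05670744 0.18641849] [ 0.1161224  -0.66240799 -0.88164393] 0.33250542697226304 78.85818153619766 [0.31635715 0.94863963]
side 220 182 tip pred [270.36991566 242.13038766] neck [271.21979425 272.07182486]
scene 266 138 tip pred [316.46189497 198.14643815] neck [314.77286601 227.4986961 ]
to go 0.0002751673929371867 0.0017819367004262249
tip at rack (array([ 0.52675843, -0.18642436,  0.13881546]), array([0.00180495]))
```

View pics/g2.png

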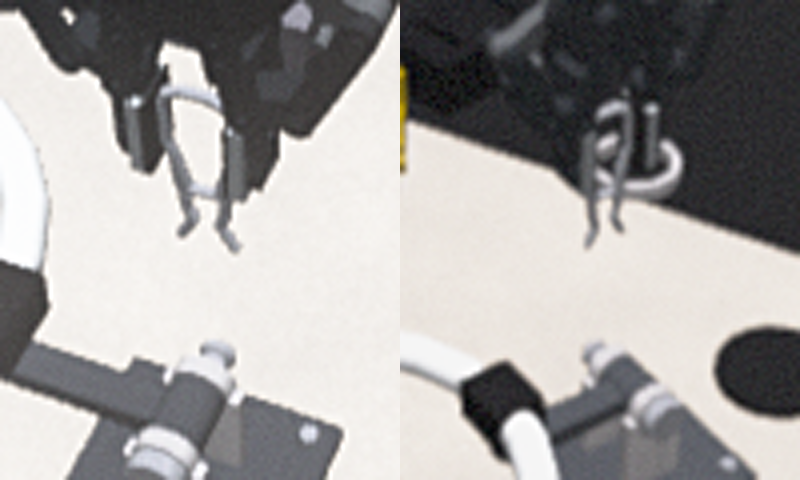

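The side and scene views show the clip hanging over the nose. The leg tips are centred at side (272.4,242) and scene (317.5,197), and the nose is just below.

Run:
```python
from h import *
np.set_printoptions(precision=4,suppress=True)
a,b=load("side2"),load("scene2")
x=np.array([.319,.948]);y=np.array([.948,-.319]);n=np.array([.5438,.0564])
def S(u,v):return(220+u/4,182+v/4)
def C(u,v):return(266+(u-400)/4,138+v/4)
for k,p,q in[("tips",(209.5,240),(606,236.5)),("tipL",(183,233),(592,243)),("tipR",(236,247),(620,230)),("saddle",(203,193),(612,182)),("bowtop",(190,92),(612,105)),("head",(157,462),(660,408)),("nosetop",(217,345),(597,350))]:
    X,r=tri(a,S(*p),b,C(*q)); e=X[:2]-n; print(k,X,r,"rel neck x,y",e@x,e@y)
```

```text
tips [0.539  0.0571 0.1373] [0.] rel neck x,y -0.0008954060073789053 -0.004761170424887372
tipL [0.5489 0.0554 0.1387] [0.0001] rel neck x,y 0.0006740042521806683 0.00512249713302553
tipR [0.5291 0.0588 0.136 ] [0.] rel neck x,y -0.0023630387030203963 -0.014667512048678498
saddle [0.5395 0.0611 0.1718] [0.0026] rel neck x,y 0.0030688107558663412 -0.005527190675134092
bowtop [0.5422 0.06   0.2201] [0.0006] rel neck x,y 0.00293580497066789 -0.002709146605325344
head [0.5581 0.1067 0.062 ] [0.0004] rel neck x,y 0.052194777843509337 -0.0025079654236219015
nosetop [0.5393 0.0528 0.0605] [0.0028] rel neck x,y -0.004823236010871458 -0.003161734126613882
```

>>> send_rows(commands="20 .05 .09 .5 0;20 0 0 1 0;20 0 0 1 0;20 0 0 .6 0;20 0 0 .3 0;20 0 0 0 0;20 0 0 0 0;20 0 0 0 0")

```text
t: 19.53
tcp_pos: [0.5452, 0.0568, 0.1199]
tool_rot: [0.812, 0.584, 0.001, 0.001]
force: [0.3, -0.6, -0.8]
finger_gap: 0.335
gripper_force: 78.9
```

```bash
cat > st.py <<'E'
from station import readout
from h import *
s=readout.sense();t=s["tcp_pos"]
x=np.array([.319,.948]);y=np.array([.948,-.319]);e=np.array([.5438,.0564])-t[:2]
print(s["t"],t,np.round(s["force"],1),"to go x %.4f y %.4f"%(e@x+.0007,e@y),"seat above home %.4f"%(t[2]-.0863))
E
python3 st.py
```

```text
19.5333 [0.54519375 0.05675099 0.1198995 ] [ 0.3 -0.6 -0.8] to go x -0.0001 y -0.0012 seat above home 0.0336
```

>>> send_rows(commands="20 0 -.05 .2 0;20 0 0 .2 0;20 0 0 .1 0;20 0 0 0 0;20 0 0 0 0")

```text
t: 19.95
tcp_pos: [0.5435, 0.0575, 0.1092]
tool_rot: [0.812, 0.584, -0.0, -0.0]
force: [0.5, -0.0, -0.8]
finger_gap: 0.334
gripper_force: 78.9
```

>>> send_rows(commands="20 0 0 .1 0;20 0 0 .05 0;20 0 0 0 0")

```text
t: 20.2
tcp_pos: [0.5434, 0.0575, 0.1061]
tool_rot: [0.812, 0.584, -0.0, -0.0]
force: [0.9, 0.8, -0.3]
finger_gap: 0.339
gripper_force: 78.9
```

```bash
python3 st.py
```

```text
20.2 [0.54343095 0.05746586 0.10611471] [ 0.9  0.8 -0.3] to go x -0.0002 y 0.0007 seat above home 0.0198
```

>>> send_rows(commands="20 0 .02 .1 0;20 0 0 .05 0;20 0 0 0 0")

```text
t: 20.45
tcp_pos: [0.5434, 0.0574, 0.103]
tool_rot: [0.812, 0.584, -0.001, -0.0]
force: [-1.5, -0.3, -0.5]
finger_gap: 0.334
gripper_force: 78.9
```

>>> send_rows(commands="20 0 0 .1 0;20 0 0 0 0")

```text
t: 20.62
tcp_pos: [0.5435, 0.0574, 0.1013]
tool_rot: [0.812, 0.584, -0.0, -0.0]
force: [-1.9, 1.0, 2.5]
finger_gap: 0.336
gripper_force: 79.3
```

>>> send_rows(commands="20 0 0 .1 0;20 0 0 0 0")

```text
t: 20.78
tcp_pos: [0.5436, 0.0575, 0.0998]
tool_rot: [0.812, 0.584, -0.0, -0.0]
force: [-2.6, 1.1, 5.9]
finger_gap: 0.334
gripper_force: 79.8
```

>>> send_rows(commands="20 0 -.03 .05 0;20 0 0 .05 0;20 0 0 0 0")

```text
t: 21.03
tcp_pos: [0.5436, 0.0577, 0.0986]
tool_rot: [0.812, 0.584, 0.0, 0.0]
force: [-2.3, 0.9, 9.3]
finger_gap: 0.333
gripper_force: 80.0
```

>>> send_rows(commands="20 0 0 .06 0;20 0 0 0 0")

```text
t: 21.2
tcp_pos: [0.5435, 0.0577, 0.0972]
tool_rot: [0.812, 0.584, 0.0, 0.0]
force: [-1.4, 0.9, 6.1]
finger_gap: 0.333
gripper_force: 79.8
```

>>> send_rows(commands="20 0 0 .06 0;20 0 0 0 0")

```text
t: 21.37
tcp_pos: [0.5433, 0.0576, 0.0951]
tool_rot: [0.812, 0.584, 0.0, 0.0]
force: [-0.2, 0.6, -2.4]
finger_gap: 0.333
gripper_force: 79.0
```

>>> send_rows(commands="20 0 0 .1 0;20 0 0 .1 0;20 0 0 0 0")

```text
t: 21.62
tcp_pos: [0.543, 0.0574, 0.0896]
tool_rot: [0.812, 0.584, -0.001, -0.0]
force: [-0.2, -1.5, -7.6]
finger_gap: 0.331
gripper_force: 79.2
```

>>> send_rows(commands="20 0 0 .08 0;20 0 0 0.04 0;20 0 0 0 0")

```text
t: 21.87
tcp_pos: [0.5431, 0.0575, 0.0882]
tool_rot: [0.812, 0.584, -0.0, -0.0]
force: [-1.6, 0.9, -3.4]
finger_gap: 0.329
gripper_force: 79.4
```

>>> send_rows(commands="20 0 0 .04 0;20 0 0 0 0")

```text
t: 22.03
tcp_pos: [0.5431, 0.0575, 0.0877]
tool_rot: [0.812, 0.584, -0.0, -0.0]
force: [-1.8, 0.9, -1.8]
finger_gap: 0.33
gripper_force: 79.4
```

>>> send_rows(commands="20 0 0 .06 0;20 0 0 0.06 0;20 0 0 0 0")

```text
t: 22.28
tcp_pos: [0.5432, 0.0576, 0.0858]
tool_rot: [0.812, 0.584, -0.0, -0.0]
force: [-2.7, 1.1, 4.0]
finger_gap: 0.33
gripper_force: 80.3
```

>>> send_rows(commands="20 0 0 .06 0;20 0 0 0 0")

```text
t: 22.45
tcp_pos: [0.5433, 0.0576, 0.0855]
tool_rot: [0.812, 0.584, 0.0, 0.0]
force: [-4.2, 0.7, 10.5]
finger_gap: 0.334
gripper_force: 81.0
```

>>> send_rows(commands="20 0 0 .04 0;20 0 0 0 0")

```text
t: 22.62
tcp_pos: [0.5433, 0.0577, 0.0853]
tool_rot: [0.812, 0.584, 0.0, 0.0]
force: [-5.4, 0.1, 14.8]
finger_gap: 0.335
gripper_force: 81.3
```

>>> send_rows(commands="20 0 0 .015 0;20 0 0 0 0;20 0 0 0 0;20 0 0 0 0;20 0 0 0 0;20 0 0 0 0;20 0 0 0 0;20 0 0 0 0;20 0 0 0 0")

```text
t: 23.37
tcp_pos: [0.5433, 0.0577, 0.0853]
tool_rot: [0.812, 0.584, 0.0, 0.0]
force: [-4.9, 1.6, 15.9]
finger_gap: 0.328
gripper_force: 81.3
```

>>> send_rows(commands="20 0 0 -.08 0;20 0 0 -.08 0;20 0 0 0 0;34 0 0 0 0;45 0 0 0 0;45 0 0 0 0;45 0 0 0 0;45 0 0 -.3 0;45 0 0 -.6 0;45 0 0 -1 0;45 0 0 -1 0;45 0 0 -1 0;45 0 0 -1 0;45 0 0 0 0;45 0 0 0 0")

```text
t: 24.62
tcp_pos: [0.5443, 0.0574, 0.1856]
tool_rot: [0.812, 0.584, 0.001, 0.001]
force: [-0.7, 0.5, -0.7]
finger_gap: 0.528
gripper_force: 0.0
```

Run:
```python
from station import cams
from h import *
import st
o=[]
for n in("side","scene"):
    d=cams.snapshot(n); u,v=proj(d,[.5438,.0564,.07]).astype(int)
    o.append(crop(d,u-50,v-60,100,120,4))
cv2.imwrite("pics/g3.png",np.hstack(o))
```

```text
24.6167 [0.54430902 0.05741915 0.18562476] [-0.7  0.5 -0.7] to go x -0.0004 y -0.0002 seat above home 0.0993
```

View pics/g3.png

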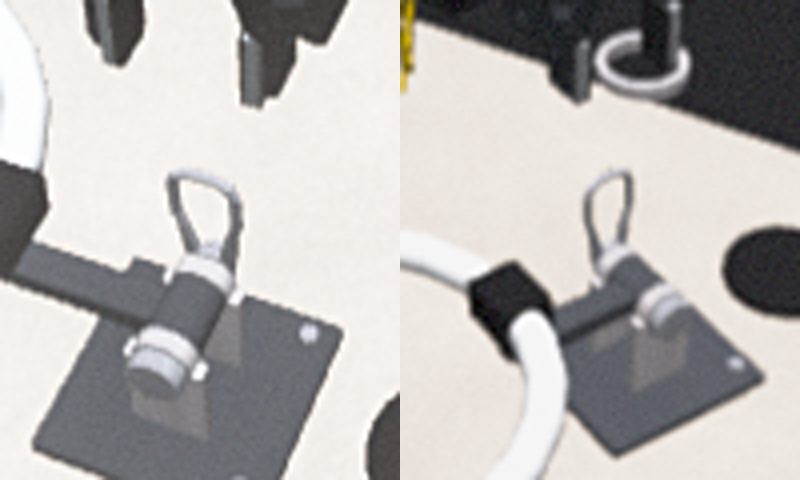

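The clip stands upright on the neck, its bow at about (205,190) in the left crop. It is clear of the open fingers, and the pin head is still seated. Handing in.

```bash
python3 -c "
from station import sign_off
print(sign_off())"
```

```text
the job is handed in; nothing more can be done
None
```

The job is handed in with no verdict returned: the pin is pushed home, and the smaller clip is snapped on its neck, held at about 16 N for over half a second, and let go; the bigger clip and the jar were not touched.

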